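Release the thick attenuator from its gravity dispenser

ROBOT

A 6-joint arm with a two-finger parallel gripper is mounted at the origin on the work surface. World frame = base frame: x ahead of the robot, y to its left, z up, the work surface at z = 0. Lengths are in m, angles in degrees, forces in N, time in s.
With the tool pointing down it reaches from about 0.4 to 0.825 m from the base axis. Payload 7 kg.
Tool frame: the origin (TCP) lies midway between the tips of the shut fingers; the grasp point (between the pads) lies 19 mm behind it; y points along the fingers, z is the direction in which the jaws open and shut, and the axes are right-handed (so a half turn about y gives the same grasp; the last joint's range is limited). The gripper opens to 88 mm and grips with 3 to 60 N. Pads are 19 mm wide; open, the fingers measure 130 mm over their backs; the gripper's body (78 mm by 193 mm) begins 47 mm behind the grasp point.
Start: joints at [-55.628, 20.546, 0.682, 0, -70.136, -16.507], TCP at [0.207, -0.642, 0.227] pointing down, gripper open.
Joint ranges: [-176.03, 176.03], [-82.01, 121.73], [-58.28, 71.71], [-173.87, 95.51], [-174.79, -0.11], [-173.66, 173.66]. Speed limits (degrees/s): [136.94, 136.94, 172.46, 180, 180, 180].

INTERFACE

Orientations are given as [roll, pitch, yaw] about the fixed x, y, z axes, in that order (R = Rz(yaw) Ry(pitch) Rx(roll)).
In Python, from plant import ctrl gives the robot as it stands.
- The arm moves only by the tool step_arm, never from a script. Its argument "rows" is a list that holds one entry, the list of rows, each a list of 7 numbers: the gripper command: -1 is shut, 1 is fully open, values between are in proportion, then the shift along the world's x, y, z in cm, then the turn, a rotation vector about the world's x, y, z in degrees. In form: [[[fingers, tx, ty, tz, rx, ry, rz], ...]]. A call has 1 to 12 rows; each row shifts and turns the commanded pose from where the row before left it; what a row does not reach is not made up. A row lasts 1/8 s, in which the tool goes at most 62.5 mm and 10.7 degrees, less where a joint would pass 70% of its speed; a pose out of reach is approached as far as the arm can. A call is refused whole if a number of a shift passes 6.25 or a number of a turn 10.7, either way. A call with a gripper value outside its range is refused whole. The fingers move at their own pace and stop on an object; the grip force is fixed at half the most. Time passes only in rows, so rows that do not move let the fingers close. It gives the time, the measured TCP pose, the force and the opening at its end, in the units of the state.
- ctrl.get_obs(): the state, without advancing time (a new reading comes with each control period).
- ctrl.snapshot(name): name is "side" or "top"; returns the picture (384x512x3 uint8, blue, green, red); there is no depth.
- ctrl.camera_params(name): a dict with "vertical_fov" (degrees; the focal length in pixels is half the picture's height over the tangent of half this angle, whatever the lens; pixels are square), "cx", "cy" (the principal point, pixels), "rvec" (rotation vector, rad) and "tvec" (3), from world to camera coordinates, as OpenCV has them. Camera axes: x right, y down, z forward; pixel columns grow to the right and rows downward; lengths in m; the calibration is good to about 2 mm. A picture is of the moment at which its call begins. camera_params takes no time and is no camera call.
- ctrl.close_job(): hands the job in, once; it reports no verdict.
The state is a dict: "clock": time; "joint_pos": joint angles; "qvel": joint speeds; "tau": joint torques, N m; "tool_pos": TCP position; "orientation": TCP orientation; "force": force on the tool from outside, world axes, zero at the start; "moment": the same for the moment, N m; "opening": finger opening in m.
Only numpy, scipy, OpenCV 4.12 (cv2) and the standard library are available. Lean on these libraries where they do the work, as an engineer would, in place of code of your own. Each camera call takes 0.05 s, during which the arm holds its last target. There are 200 camera calls.

TASK

Two barrel-shaped attenuators wait behind the gates of two identical gravity dispensers. With the fingertips press the black paddle of the dispenser that holds the thicker barrel right down, so that the other end of its rocking lever lifts the gate and the barrel rolls by itself into the catch tray, then let the lever come back so that the gate is shut again. Touch neither the barrels nor the gates, pick nothing up, and leave the other dispenser and the things standing around as they are.

Things in the scene. Friction and masses are not known exactly. Their poses are not given: they have to be found in the camera images.
- disp_thick: the dispenser that holds the thick barrel (the other is identical): fixed, grey base plate 270 x 245 x 6 mm; origin on the bench under the lever pivot, z up. Its lane (dark steel, 58 mm wide) is centred at local y=+85 mm and slopes down 12 degrees towards local -x. The lever runs across, along local y: black paddle at y=-92 mm, gate over the lane at y=+85 mm, between two posts 138 mm high
- thick_center (a point): centre of the thick barrel: loose finned aluminium attenuator with steel ends, 30 mm diameter, 48 mm long, lying across the sloping lane behind the gate, about 64 mm above the bench at the start; about 25 mm up when it has rolled into the tray. It clears the gate when the lever is at 0.31 to 0.35 rad, and needs about half a second to roll into the tray
- tray_thick (a point): centre of the floor of the catch tray at the low end of that dispenser's lane; grey, 85 x 62 mm inside, walls up to 50 mm above the bench
- pivot_thick (a point): middle of that dispenser's lever pivot, 125 mm above the bench; the pivot axis is level, along the dispenser's local x
- paddle_thick (a point): thick barrel's dispenser: top centre of the black press paddle (40 x 40 x 8 mm, on a 12 mm wide steel beam) of that lever, outside the lane; at rest 150 mm above the bench, with the paddle end of the lever tilted up 0.22 rad; fully pressed it is 45 mm lower. It moves with the lever; axes as the lever
- lever_thick (a joint): thick barrel's dispenser: tilt of that rocking lever, rad: 0 at rest (gate shut), 0.48 at the stop with the paddle fully down (gate fully lifted). A spring returns it: about 2 N on the paddle to start, 4.5 N at the stop
- gate_thick (a point): thick barrel's dispenser: steel gate tongue 6 x 18 mm in section hanging from that lever's other end into the lane, 3 mm above its floor when shut; rises as the paddle goes down. This point is the middle of the tongue, 58 mm tall, and moves with the lever
- disp_thin: the dispenser that holds the thin barrel: identical to disp_thick in size and layout, with its own place and yaw
- thin_center (a point): centre of the thin barrel: same kind and length, 18 mm diameter, lying behind the gate of its own dispenser
- paddle_thin (a point): thin barrel's dispenser: press paddle, as paddle_thick
- lever_thin (a joint): thin barrel's dispenser: lever tilt, as lever_thick
- gate_thin (a point): thin barrel's dispenser: gate, as gate_thick
- adapter_a: brass coaxial adapter standing on end, 26 mm diameter, 36 mm high; origin under its centre; bystander
- adapter_b: another such adapter, 36 mm high; bystander
- adapter_c: another such adapter, 36 mm high; bystander
- module: small aluminium module 50 x 35 x 20 mm; origin under its centre; bystander
- mug: white mug 90 mm high, standing at the back of the bench; origin under its centre; bystander
Not all that is in view belongs to the job. What is shaped like the part that bears thick_center but red is not meant.

How it is judged (in metres and radians):
On the way, in this order (a step that is already met when the one before it is completed fails the run):
1. the paddle of the thick barrel's dispenser is pressed down (lever beyond 0.28 rad) so its gate lifts (value of joint lever_thick above 0.28 rad).
2. the thick barrel has rolled into its catch tray (x of thick_center in the frame of disp_thick between -0.142 and -0.052 m and y of thick_center in the frame of disp_thick between 0.05 and 0.12 m and z of thick_center in the frame of disp_thick below 0.045 m), for 0.1 s.
At the end, for the whole second after the job is handed in: The thick barrel lies at rest (under 30 mm/s) inside the catch tray of its dispenser, the lever is back within 0.04 rad of rest so the gate is shut, the thin barrel still waits behind its own shut gate (all of step 2 and x of thin_center in the frame of disp_thin between 0.003 and 0.04 m and z of thin_center in the frame of disp_thin above 0.045 m and linear speed of thick below 0.03 m/s and value of joint each of lever_thick, lever_thin below 0.04 rad); the robot touches nothing.
It fails at once if the robot touches a barrel (contact force between any of the fingers, the arm and thick above 0.3 N or contact force between any of the fingers, the arm and thin above 0.3 N).
It fails at once if a barrel is lifted (height (world z) of any of thick_center, thin_center above 0.1 m).
It fails at once if the robot touches a gate (contact force between any of the fingers, the arm and lever_thick_c2 above 0.3 N or contact force between any of the fingers, the arm and lever_thin_c2 above 0.3 N).
It fails at once if the other dispenser's lever is worked (beyond 0.1 rad) (value of joint lever_thin above 0.1 rad).
It fails at once if a bystander is moved by more than 15 mm (distance of any of adapter_a, adapter_b, adapter_c, module, mug from where it was at the start of the episode above 0.015 m).
It also fails if it takes over 32 s, if anything falls off the work surface, if the arm or the gripper's body presses on something with over 40 N, if the wrist force passes 120 N, or if a joint passes its speed limit or range.

## Working session

There is one attempt and no reset: what is moved stays moved. The work goes in short steps, Python scripts to look and compute and a tool call to move; the robot and the scene stay as the last step left them, time stands still between calls to the robot, and variables do not carry over. Pictures are saved under pics/ and viewed, about 8 in all and at most 12, crops included, and the job is handed in when it is done.

Besides the shell and the picture viewer there is one more tool, called after "Call:" as name(argument=value, ...) on one line, values as JSON. step_arm: Moves the arm, as the interface text tells. Its arguments: {"type":"object","properties":{"rows":{"type":"array"}},"required":["rows"]}

```bash
mkdir -p pics; python3 - <<'E'
from plant import ctrl
import cv2
for n in("top","side"):
    im=ctrl.snapshot(n); cv2.imwrite(f"pics/{n}0.png",im)
    cv2.imwrite(f"pics/{n}0b.png",cv2.resize(im,(800,600),interpolation=cv2.INTER_CUBIC))
    print(n,ctrl.camera_params(n))
print(ctrl.get_obs())
E
```

```text
top {'vertical_fov': 51.08297583294901, 'cx': 259.5412313469596, 'cy': 194.0949718259755, 'rvec': array([ 2.1657633 , -2.12658971,  0.10801928]), 'tvec': array([0.09791021, 0.60998147, 1.0529072 ])}
side {'vertical_fov': 56.749120380118754, 'cx': 255.54508529778644, 'cy': 192.26499013832108, 'rvec': array([ 0.93404121, -2.53265942,  0.98498234]), 'tvec': array([0.52555242, 0.29606484, 0.72840141])}
{'clock': 0.1, 'joint_pos': array([-5.56296391e+01,  2.05883782e+01,  6.40900008e-01, -1.68304041e-02,
       -7.01376236e+01, -1.65066028e+01]), 'qvel': array([ 0.00135703, -0.01373857,  0.1210659 ,  0.11728233, -0.03752346,
        0.03310087]), 'tau': array([-1.93516949e-03, -5.84163380e+01,  2.93749005e+01,  7.01547503e+00,
        1.02031013e-02, -7.03499995e-05]), 'tool_pos': array([ 0.20689517, -0.64205889,  0.22572168]), 'orientation': array([-8.99139096e+01,  9.01118725e-03,  1.78580349e+01]), 'force': array([-0.28195875, -0.86644718,  0.5676956 ]), 'moment': array([-0.01042275,  0.01863094, -0.00814043]), 'opening': 0.0876310216234153}
```

View pics/top0b.png

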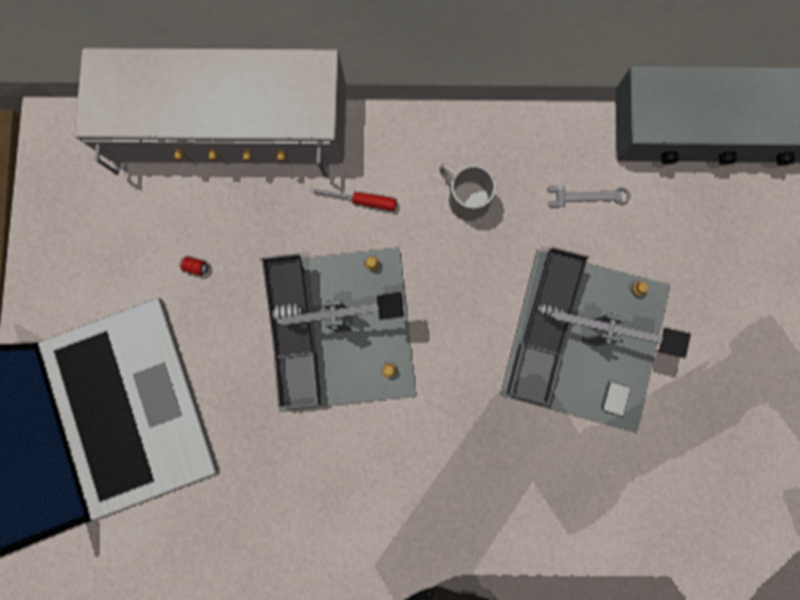

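View pics/side0b.png

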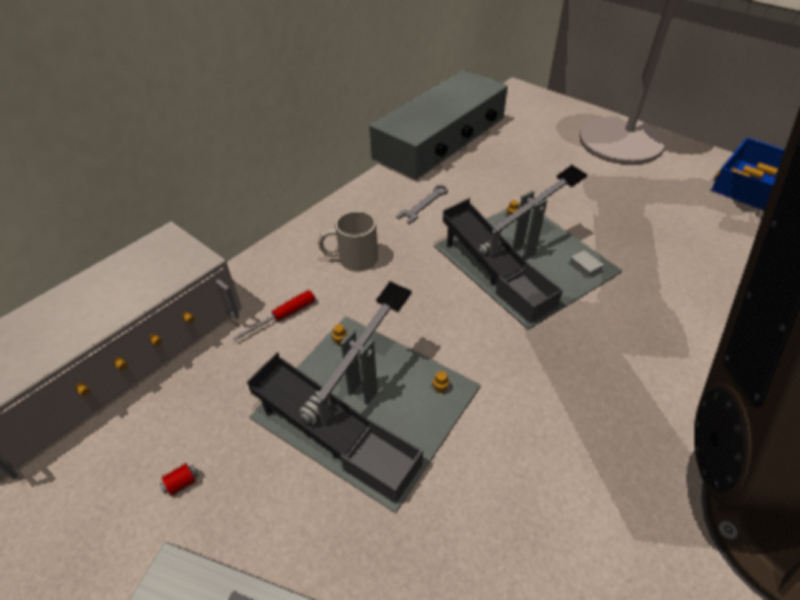

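The top view shows dispensers at about (335,325) and (590,335) in the enlarged picture; the left barrel, near (287,312), looks bigger. I'll check this in crops and get the poses.

```bash
python3 - <<'E'
import cv2,numpy as np
t=cv2.imread("pics/top0.png");s=cv2.imread("pics/side0.png")
r=lambda im,x,y,w,h:cv2.resize(im[y:y+h,x:x+w],(400,300),interpolation=cv2.INTER_CUBIC)
cv2.imwrite("pics/c1.png",np.vstack([np.hstack([r(t,160,150,120,90),r(t,325,150,120,90)]),np.hstack([r(s,160,210,80,60),r(s,275,125,80,60)])]))
cv2.imwrite("pics/c2.png",cv2.resize(t[145:285,155:295],(600,600),interpolation=cv2.INTER_CUBIC))
E
```

```text
(no output)
```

View pics/c1.png

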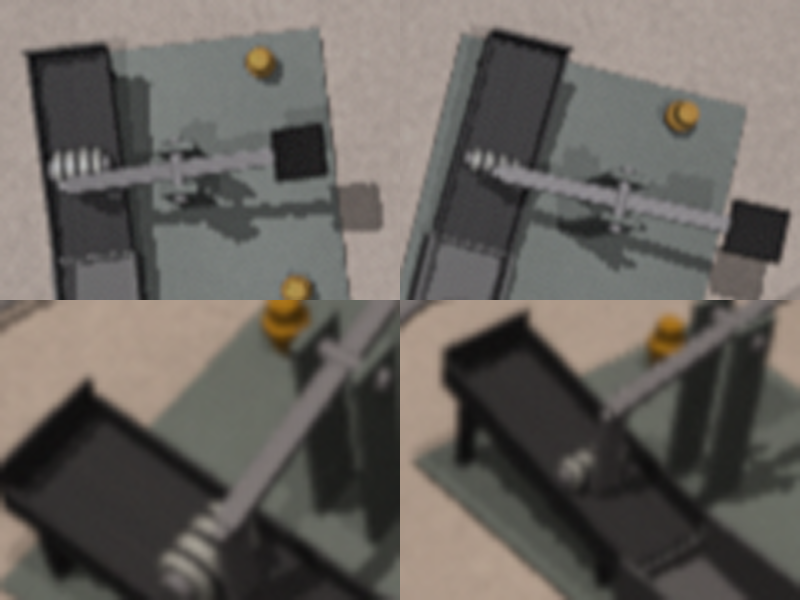

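View pics/c2.png

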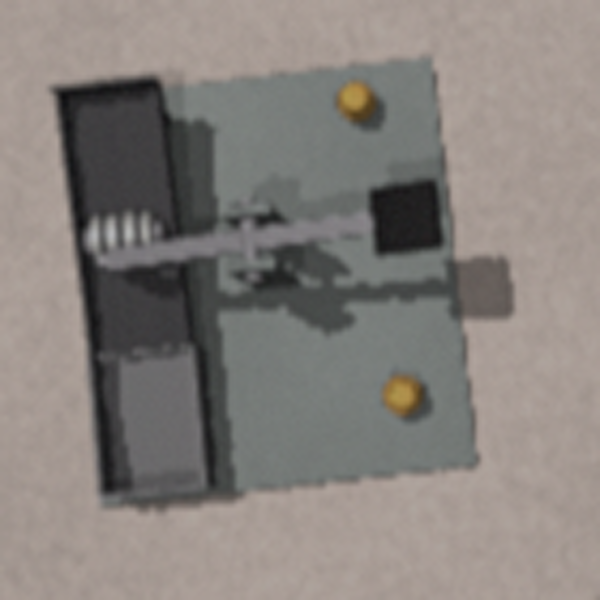

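The left dispenser clearly holds the thick barrel, since its fins are larger in both views. In c2 the paddle centre is (406,217), and the base corners are (433,57), (478,463) and (103,507). Next I'll work out its pose.

```bash
cat > h.py <<'E'
import numpy as np,cv2
from plant import ctrl
def cam(n):
    p=ctrl.camera_params(n);f=192/np.tan(np.radians(p["vertical_fov"]/2))
    K=np.array([[f,0,p["cx"]],[0,f,p["cy"]],[0,0,1]]);return K,cv2.Rodrigues(p["rvec"])[0],p["rvec"],np.array(p["tvec"])
def ray(n,uv,z):
    K,R,_,t=cam(n);d=R.T@np.linalg.solve(K,[*uv,1]);c=-R.T@t
    return c+d*(z-c[2])/d[2]
def proj(n,P):
    K,_,r,t=cam(n);return cv2.projectPoints(np.array(P,float).reshape(-1,3),r,t,K,None)[0].reshape(-1,2)
E
python3 - <<'E'
from h import *
c=lambda x,y:((x+.5)/4.2857+155-.5,(y+.5)/4.2857+145-.5)
A,B,C=[ray("top",c(*p),.006) for p in((433,57),(478,463),(103,507))]
P=ray("top",c(406,217),.15); print("corners",A,B,C,"len",np.linalg.norm(A-B),np.linalg.norm(B-C))
yaw=np.arctan2(*(A-B)[1::-1]);print("yaw",np.degrees(yaw))
P[2]=.15;print("paddle",P,"side px",proj("side",P),"seen ~",(252.2,190))
R=np.array([[np.cos(yaw),-np.sin(yaw)],[np.sin(yaw),np.cos(yaw)]])
o=P[:2]-R@[0,-.092];print("origin",o)
w=lambda x,y,z:[*(o+R@[x,y]),z]
print((proj("top",[w(0,0,.125),w(0,-.092,.15),w(-.095,.085,.02),w(.018,.085,.064)])-[155,145])*4.2857)
print("side",proj("side",[w(0,-.092,.15),w(0,0,.125)])/.64)
E
```

```text
corners [0.71530318 0.12290209 0.006     ] [0.45028996 0.08848575 0.006     ] [0.41746303 0.32891698 0.006     ] len 0.26723863495502787 0.24266186429806882
yaw 7.399389273462977
paddle [0.59101792 0.13108427 0.15      ] side px [[251.39991402 187.41304304]] seen ~ (252.2, 190)
origin [0.5791697  0.22231814]
[[249.92393746 238.04802753]
 [404.35715    215.35715   ]
 [154.26263711 417.70416603]
 [124.71037635 235.2237893 ]]
side [[392.81236565 292.83287975]
 [356.99198127 344.68467388]]
```

Call:
step_arm(rows=[[[-1, 2.4, 4.8, 0.3, 0, 0, 6.6], [-1, 2.4, 4.8, 0.3, 0, 0, 6.6], [-1, 2.4, 4.8, 0.3, 0, 0, 6.6], [-1, 2.4, 4.8, 0.3, 0, 0, 6.6], [-1, 2.4, 4.8, 0.3, 0, 0, 6.6], [-1, 2.4, 4.8, 0.3, 0, 0, 6.6], [-1, 2.4, 4.8, 0.3, 0, 0, 6.6], [-1, 2.4, 4.8, 0.3, 0, 0, 6.6], [-1, 2.4, 4.8, 0.3, 0, 0, 6.6], [-1, 2.4, 4.8, 0.3, 0, 0, 6.6], [-1, 2.4, 4.8, 0, 0, 0, 6.6], [-1, 2.4, 4.8, 0, 0, 0, 6.6]]])

```text
clock: 1.6
tool_pos: [0.4954, -0.0647, 0.2566]
orientation: [-90.0, -0.0, 97.3]
force: [0.9, -0.7, 0.8]
opening: 0.0004
```

Call:
step_arm(rows=[[[-1, 2.4, 4.9, 0, 0, 0, 0], [-1, 2.4, 4.9, 0, 0, 0, 0], [-1, 2.4, 4.9, 0, 0, 0, 0], [-1, 2.3, 4.8, 0, 0, 0, 0], [-1, 0, 0, -2.5, 0, 0, 0], [-1, 0, 0, -2.5, 0, 0, 0], [-1, 0, 0, -2.5, 0, 0, 0], [-1, 0, 0, 0, 0, 0, 0], [-1, 0, 0, 0, 0, 0, 0]]])

```text
clock: 2.72
tool_pos: [0.5905, 0.1286, 0.1824]
orientation: [-90.0, 0.0, 97.1]
force: [-0.1, -0.6, -0.2]
opening: 0.0005
```

```bash
python3 - <<'E'
from h import *
o=ctrl.get_obs();p=o["tool_pos"];print(p,o["force"])
a=ctrl.snapshot("side");b=ctrl.snapshot("top")
print(proj("side",p),proj("top",p))
cv2.imwrite("pics/s1.png",np.hstack([cv2.resize(a[130:280,150:300],(400,400)),cv2.resize(b[130:280,155:305],(400,400))]))
E
```

```text
[0.59053868 0.12862383 0.18244092] [-0.11069895 -0.6303438  -0.2454487 ]
[[251.94946743 176.91916818]] [[249.73372355 193.80399647]]
```

View pics/s1.png

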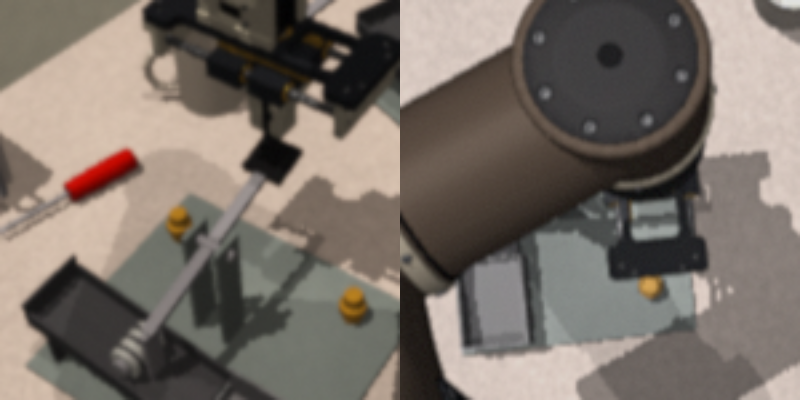

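The shut fingertips are right over the paddle centre, at (270,130) in the side crop. Now I'll press.

Call:
step_arm(rows=[[[-1, 0, 0.2, -1.5, 0, 0, 0], [-1, 0, 0, -1.2, 0, 0, 0], [-1, 0, 0, -0.8, 0, 0, 0], [-1, 0, 0, -0.8, 0, 0, 0], [-1, 0, 0, -0.8, 0, 0, 0], [-1, 0, 0, -0.8, 0, 0, 0], [-1, 0, 0, -0.8, 0, 0, 0], [-1, 0, 0, 0, 0, 0, 0]]])

```text
clock: 3.82
tool_pos: [0.5902, 0.1308, 0.1141]
orientation: [-90.0, -0.0, 97.1]
force: [-0.0, 0.7, 4.4]
opening: 0.0003
```

Call:
step_arm(rows=[[[-1, 0, 0, -0.3, 0, 0, 0], [-1, 0, 0, -0.3, 0, 0, 0], [-1, 0, 0, 0, 0, 0, 0], [-1, 0, 0, 0, 0, 0, 0], [-1, 0, 0, 0, 0, 0, 0], [-1, 0, 0, 0, 0, 0, 0], [-1, 0, 0, 0, 0, 0, 0], [-1, 0, 0, 0, 0, 0, 0], [-1, 0, 0, 0, 0, 0, 0], [-1, 0, 0, 0, 0, 0, 0]]])

```text
clock: 5.08
tool_pos: [0.5902, 0.1306, 0.1086]
orientation: [-90.0, -0.0, 97.1]
force: [0.6, 2.3, 5.1]
opening: 0.0006
```

```bash
python3 - <<'E'
from h import *
o=ctrl.get_obs();print(o["tool_pos"],o["force"])
a=ctrl.snapshot("side")
cv2.imwrite("pics/s2.png",cv2.resize(a[180:330,150:300],(600,600),interpolation=cv2.INTER_CUBIC))
E
```

```text
[0.59022011 0.13064189 0.10864481] [0.62760952 2.25075881 5.06640122]
```

View pics/s2.png

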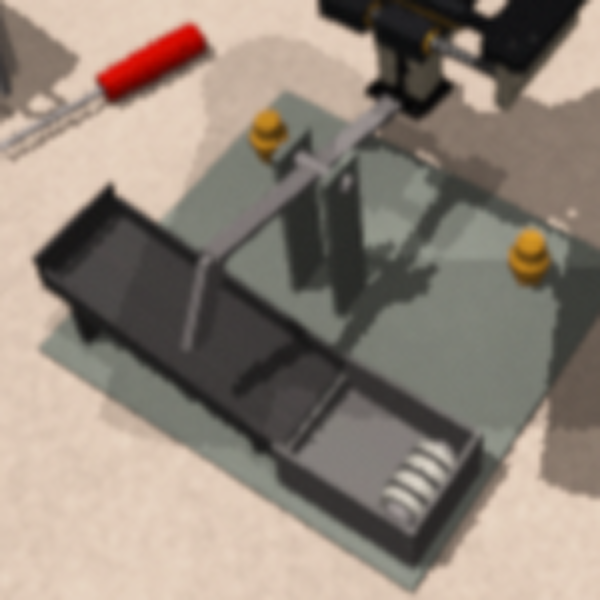

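The barrel lies in the tray, at about (420,480) in the crop. Next I'll let the lever come back slowly and move clear.

Call:
step_arm(rows=[[[-1, 0, 0, 0.8, 0, 0, 0], [-1, 0, 0, 0.8, 0, 0, 0], [-1, 0, 0, 0.8, 0, 0, 0], [-1, 0, 0, 0.8, 0, 0, 0], [-1, 0, 0, 0.8, 0, 0, 0], [-1, 0, 0, 1, 0, 0, 0], [-1, 0, 0, 2, 0, 0, 0], [-1, 0, 0, 4, 0, 0, 0], [-1, 0, -2, 4, 0, 0, 0], [-1, 0, -4, 2, 0, 0, 0], [-1, 0, -4, 0, 0, 0, 0], [-1, 0, 0, 0, 0, 0, 0]]])

```text
clock: 6.62
tool_pos: [0.5896, 0.0284, 0.2791]
orientation: [-90.0, -0.0, 96.9]
force: [0.6, 0.4, 0.1]
opening: 0.0004
```

Call:
step_arm(rows=[[[-1, 0, 0, 0, 0, 0, 0], [-1, 0, 0, 0, 0, 0, 0], [-1, 0, 0, 0, 0, 0, 0], [-1, 0, 0, 0, 0, 0, 0]]])

```text
clock: 7.12
tool_pos: [0.59, 0.0311, 0.2784]
orientation: [-90.0, 0.0, 97.1]
force: [-0.1, -0.9, -0.0]
opening: 0.0004
```

```bash
python3 - <<'E'
from h import *
o=ctrl.get_obs();print(o["clock"],o["tool_pos"],o["force"])
a=ctrl.snapshot("side")
cv2.imwrite("pics/s3.png",cv2.resize(a[90:330,150:400],(625,600),interpolation=cv2.INTER_CUBIC))
th=np.radians(7.4);R=np.array([[np.cos(th),-np.sin(th)],[np.sin(th),np.cos(th)]])
p=ray("side",(150+420/4,180+480/4),.025)[:2]-[.579,.222];print("barrel local",R.T@p)
E
```

```text
7.125 [0.59001408 0.03107457 0.27842252] [-0.07313121 -0.87116403 -0.01379404]
barrel local [-0.12387277  0.08445526]
```

View pics/s3.png

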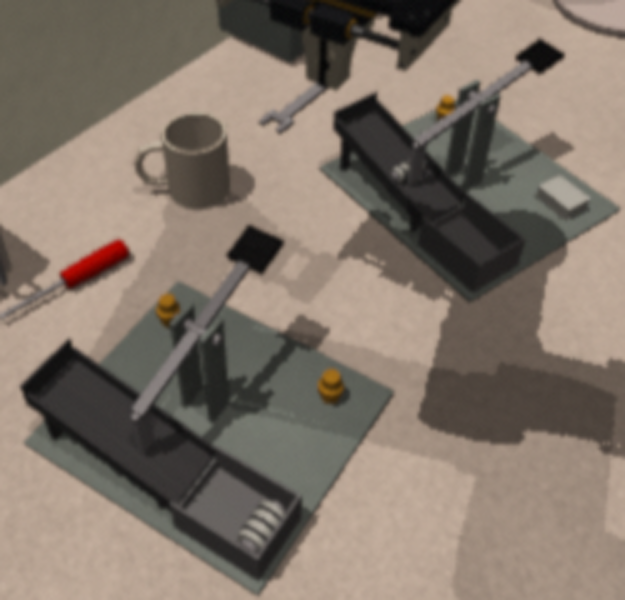

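The lever is back at rest, the thick barrel is in the tray at (262,525), and the thin one still waits at (402,172). The gripper is clear.

```bash
python3 -c "
from plant import ctrl
print(ctrl.close_job())"
```

```text
the job is handed in; nothing more can be done
None
```

The thick barrel is in its catch tray, the gate is shut again, and the job is handed in. No verdict was reported. I pressed the paddle of the left dispenser (the one with the thicker barrel) with shut fingertips, at about (0.590, 0.131). I took the tips down to z ≈ 0.109 with about 5 N on them, held for about a second, then eased the lever back up and backed away.

- **Thick barrel:** it measures at local (-0.124, 0.084), inside the tray limits.
- **Levers and thin barrel:** in the last picture, taken at about 7.1 s, both levers look at rest and the thin barrel still sits behind its gate.
- **Bystanders:** the adapters, module and mug look unmoved.
- **Contact:** the force reading is down to the sensor's noise (under 1 N) with the tool clear.

No check failed. I judged the final lever angles and the barrel being at rest from the pictures, not from a direct reading. Before the press, the paddle's computed position differed by about 3 pixels between the two cameras, which was small enough to ignore.

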